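# Turn a gas purifier cartridge window-up and chock it with the stiff stop

### The arm

A 6-joint arm with a two-finger parallel gripper is mounted at the origin on the work surface. World frame = base frame: x ahead of the robot, y to its left, z up, the work surface at z = 0. Lengths are in mm, angles in rad, forces in N, time in s.
With the tool pointing down it reaches from about 350 to 875 mm from the base axis. Payload 4.2 kg.
Tool frame: the origin (TCP) lies at the very end of the fingers, on their centre line; the grasp point (between the pads) lies 19 mm behind it; z points along the fingers, y is the line along which they close (so a half turn about z gives the same grasp; the last joint's range is limited). The gripper opens to 87 mm and grips with 3 to 60 N. Pads are 19 mm wide; open, the fingers measure 117 mm over their backs; the gripper's body (75 mm by 190 mm) begins 51 mm behind the grasp point.
Start: joints at [-0.918, 0.385, 0.008, 0, -1.194, -0.259], TCP at [239.826, -577.133, 222.55] pointing down, gripper open.
Joint ranges: [-3.14, 3.14], [-1.21, 2.06], [-1.07, 1.41], [-3.16, 2.05], [-2.99, -0.16], [-3.1, 3.1]. Speed limits (rad/s): [2.79, 2.79, 3.14, 3.14, 3.14, 3.14].

### API

Orientations are given as a unit quaternion [x, y, z, w].
In Python, from cell import robot gives the robot as it stands.
- The arm moves only by the shell command python3 -m creep 'ROWS' [FORCE]. ROWS is JSON, a list of rows, each a list of 5 numbers: the shift along the tool's x, y, z in mm, then the turn about the tool's z in rad, then the finger opening in mm, from 0 to 87. A call has 1 to 8 rows; each row shifts and turns the commanded pose from where the row before left it, along the tool's axes as they then stand; what a row does not reach is not made up. A row lasts 1/8 s, in which the tool goes at most 62.5 mm and 10.7 degrees, less where a joint would pass 70% of its speed; a pose out of reach is approached as far as the arm can. A call with a gripper value outside its range is refused whole. The fingers move at their own pace and stop on an object; FORCE is the grip in N (left out, the last holds). Time passes only in rows, so rows that do not move let the fingers close. It gives the time, the measured TCP pose, the force, the opening and the grip force at its end, in the units of the state.
- robot.get_state(): the state, without advancing time (a new reading comes with each control period).
- robot.grab_frame(name): name is "scene" or "side" or "wrist"; returns a dict with "img" (420x560x3 uint8, blue, green, red), "z_map" (420x560 float32, mm along the optical axis (not along the pixel's ray), 0 where there is no reading), "fx", "fy", "cx", "cy" (pixels), "dist" ([k1, k2, p1, p2, k3] as OpenCV has them; the pictures are not rectified), "extrinsics" (4x4, takes a point from camera to world coordinates); the wrist camera has in their place "tool_from_camera" (4x4, takes a point from camera to tool coordinates, whose origin is the TCP and whose axes are the flange's). Camera axes: x right, y down, z forward; pixel columns grow to the right and rows downward; lengths in mm; the calibration is good to about 2 mm. A picture is of the moment at which its call begins: read the wrist's pose just before it.
- robot.close_job(): hands the job in; it is judged then, once.
The state is a dict: "clock": time; "joint_positions": joint angles; "dq": joint speeds; "joint_torque": joint torques, N m; "eef_pos": TCP position; "tool_rot": TCP orientation; "contact_force": force on the tool from outside, world axes, zero at the start; "ft_torque": the same for the moment, N m; "width": finger opening in mm; "grip_force": force on a finger pad.
Only numpy, scipy, OpenCV 4.12 (cv2) and the standard library are available. Lean on these libraries where they do the work, as an engineer would, in place of code of your own. Each camera call takes 0.05 s, during which the arm holds its last target. There are 200 camera calls.

### The job

Roll the white gas purifier cartridge along the rubber lane of its cradle, without picking it up, until its orange indicator window faces straight up, with the blue stop still well clear of it. Then nudge the stiff blue stop along the lane until it just meets the cartridge, without turning the window away from the top. Leave the cartridge at rest square across the lane, and the other things on the bench where they are.

Things in the scene. Friction and masses are not known exactly. Their poses are not given: they have to be found in the camera images.
- cradle: Aluminium cradle fixed to the bench, 200 (x) by 360 mm (y), z up. A flat black rubber lane runs along its y. Origin: at bench height on the lane's centre line. Lane top at z = 12 mm, from y = -190 (open end) to +150 mm (40 mm high end wall), 162 mm wide between two rails, 12 mm thick, tops at z = 22 mm.
- trap: The cartridge as a body, origin at its centre; it turns as it rolls. It rolls easily and without slipping (35 mm of travel per rad of turn), and stays where it comes to rest. A side bump at 50 mm/s can send it 10 to 20 mm ahead of the fingers; pushed at 10 mm/s it runs on only 2 to 4 mm. Fingertips pressed lightly on its top can also roll it either way (its centre then moves half as far as they do).
- trap_center (a point): Centre of the loose cartridge: a white cylinder with grey end bands, 70 mm in diameter, 150 mm long, with a 16 mm wide, 10 mm long brass fitting on each end; 0.4 to 0.75 kg. It lies across the lane (axis along the cradle's x), centre 35 mm above the lane.
- trap_window (a point): Middle of the orange window on the cartridge's curved surface (100 by 25 mm, thin black edges); z points outward, x along the cartridge. It starts 0.7 to 1.5 rad from straight up, facing the stop (cradle -y), so the cartridge must roll 25 to 53 mm to cradle +y, where there is room. An orange bar on each end face points to the window.
- stop_face (a point): Middle of the stop's face towards the cartridge (cradle +y), 35 mm above the lane, axes as the cradle's; touching, the cartridge's centre is 35 mm ahead of it. Stop: blue block 140 mm wide (x), 30 mm thick (back at y = -30 mm), top 43 mm above the lane, with a black grip fin on top, 60 mm wide (x), 14 mm thick (centred at y = -15 mm), top 64 mm above the lane.
- stop (a joint): Position of the stop along the lane in m: 0 = far back (face at cradle y = -150 mm), growing towards cradle +y, up to 0.20; starts between 0 and 0.025. Stiff friction slide: it takes about 6 N to move, and stays where it is left.
- spanner: Bystander: steel spanner 160 mm long lying beside the cradle on its +x side; origin under its middle.
- amber_bottle: Bystander: amber bottle, 60 mm wide, 130 mm high; origin at its foot.
- beaker: Bystander: glass beaker, 70 mm wide, 90 mm high; origin at its foot.
- spare_trap: Bystander: spare white cartridge with a green window, standing upright, 70 mm wide, 160 mm high; origin at its foot. Not the one to roll.
Not all that is in view belongs to the job. What is shaped like the trap but pink is not meant.

How it is judged (in metres and radians):
On the way:
1. the window faces up (within 0.2 rad), the cartridge still on the lane, the stop's face more than 15 mm clear of it (angle between trap_window's own z axis and vertical below 0.2 rad and y of trap_center in the frame of stop_face above 0.05 m and angular speed of trap below 0.15 rad/s and linear speed of trap below 0.01 m/s), for 0.3 s.
At the end, for the whole second after the job is handed in: The cartridge rests on the lane, square across it (within 0.12 rad), its window within 0.2 rad of straight up, and the stop's face is within 5 mm of touching it (angle between trap_window's own z axis and vertical below 0.2 rad and y of trap_center in the frame of stop_face between 0.031 and 0.04 m and z of trap_center in the frame of cradle between 0.043 and 0.051 m and angle between the x axis of trap_window and the x axis of cradle, either way round below 0.12 rad and angular speed of trap below 0.15 rad/s and linear speed of trap below 0.01 m/s and velocity of joint stop below 0.005 m/s).
It fails at once if the cartridge is lifted off the lane (more than 15 mm) (z of trap_center in the frame of cradle above 0.062 m).
It fails at once if the spanner is moved more than 30 mm (distance of spanner from where it was at the start of the episode above 0.03 m).
It fails at once if the amber bottle is moved more than 30 mm (distance of amber_bottle from where it was at the start of the episode above 0.03 m).
It fails at once if the beaker is moved more than 30 mm (distance of beaker from where it was at the start of the episode above 0.03 m).
It fails at once if the spare cartridge is moved more than 30 mm (distance of spare_trap from where it was at the start of the episode above 0.03 m).
It also fails if it takes over 70 s, if anything falls off the work surface, if the arm or the gripper's body presses on something with over 40 N, if the wrist force passes 120 N, or if a joint passes its speed limit or range.

## Working session

There is one attempt and no reset: what is moved stays moved. The work goes in short steps, Python scripts to look and compute and a shell command to move; the robot and the scene stay as the last step left them, time stands still between calls to the robot, and variables do not carry over. Pictures are saved under pics/ and viewed, at most 10 in all, crops included, and the job is handed in when it is done.

```bash
mkdir -p pics; cat > h.py <<'E'
import numpy as np,cv2,pickle
from cell import robot
def grab(n,tag):
    s=robot.get_state();f=robot.grab_frame(n);pickle.dump((s,f),open(f'pics/{tag}.pkl','wb'));cv2.imwrite(f'pics/{tag}.png',f['img']);return s,f
def load(tag): return pickle.load(open(f'pics/{tag}.pkl','rb'))
def pt(f,u,v,z=None,E=None):
    K=np.array([[f['fx'],0,f['cx']],[0,f['fy'],f['cy']],[0,0,1]])
    n=cv2.undistortPoints(np.array([[[u,v]]],float),K,np.array(f['dist']))[0,0]
    E=np.array(f['extrinsics']) if E is None else E
    r=np.array([n[0],n[1],1.])
    if z is None:
        p=f['z_map'][int(v)-1:int(v)+2,int(u)-1:int(u)+2];p=p[p>0];d=np.median(p) if len(p) else np.nan
    else: # intersect plane world z
        d=(z-E[2,3])/(E[:3,:3]@r)[2]
    return (E[:3,:3]@(r*d)+E[:3,3]).round(1)
E
python3 - <<'E'
from h import *
a=grab('scene','a')[1];b=grab('side','b')[1]
s=robot.get_state();print(s['tool_rot'],s['width'],s['clock'])
for f in(a,b):print(np.array(f['extrinsics']).round(2))
E
```

```text
[-1.95547788e-01  9.80693680e-01  9.53955102e-04 -2.40339296e-04] 87.23642989556194 0.1
[[ 4.40000e-01  6.90000e-01 -5.80000e-01  1.08912e+03]
 [ 9.00000e-01 -3.40000e-01  2.80000e-01 -2.16120e+02]
 [-1.00000e-02 -6.40000e-01 -7.70000e-01  8.05410e+02]
 [ 0.00000e+00  0.00000e+00  0.00000e+00  1.00000e+00]]
[[-8.70000e-01 -3.90000e-01  3.00000e-01  1.61550e+02]
 [-4.90000e-01  6.80000e-01 -5.40000e-01  7.22210e+02]
 [ 1.00000e-02 -6.20000e-01 -7.90000e-01  1.01539e+03]
 [ 0.00000e+00  0.00000e+00  0.00000e+00  1.00000e+00]]
```

View pics/a.png

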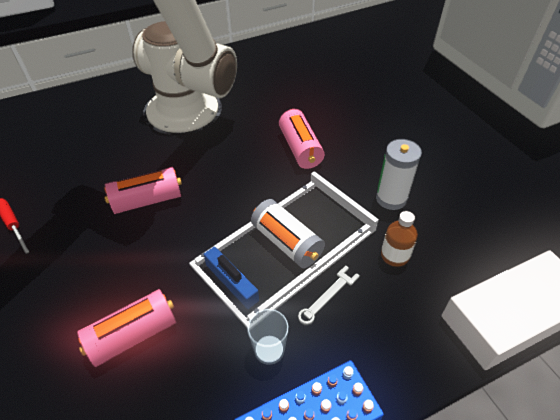

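View pics/b.png

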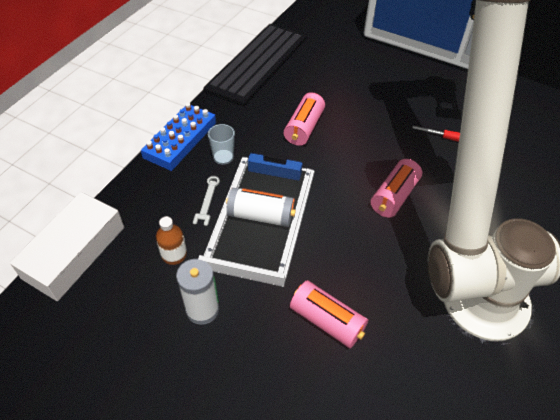

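Scene view: cradle corners are near (191,263), (315,177), (377,220), (250,318). The cartridge runs (262,210)–(315,255), and the stop's fin is near (230,263). The side view shows the same layout from behind. I'll enlarge both.

```bash
python3 - <<'E'
from h import *
a=load('a')[1]['img'];b=load('b')[1]['img']
c=cv2.resize(a[165:325,180:390],None,fx=3.8,fy=3.7,interpolation=cv2.INTER_CUBIC)
cv2.imwrite('pics/c.png',c);print(c.shape)
E
```

```text
(592, 798, 3)
```

View pics/c.png

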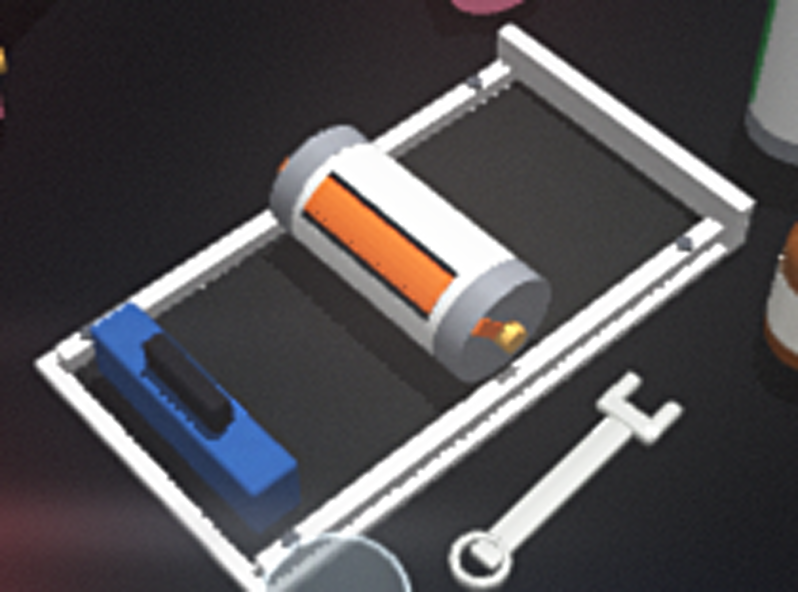

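The crop is clear: the window faces the stop about 45° off the top, the stop is at the open end, and the wall is at upper right. I'll work out poses from the depth clouds.

```bash
cat >> h.py <<'E'
def cloud(f,E=None):
    K=np.array([[f['fx'],0,f['cx']],[0,f['fy'],f['cy']],[0,0,1]])
    v,u=np.mgrid[:420,:560]
    n=cv2.undistortPoints(np.stack([u,v],-1).reshape(-1,1,2).astype(float),K,np.array(f['dist'])).reshape(420,560,2)
    E=np.array(f['extrinsics']) if E is None else E
    z=f['z_map'];P=np.dstack([n*z[...,None],z])
    return np.where(z[...,None]>0,P@E[:3,:3].T+E[:3,3],np.nan)
E
python3 - <<'E'
from h import *
np.set_printoptions(suppress=True,precision=1)
for t in 'ab':
    f=load(t)[1];W=cloud(f);g=f['img'].astype(int);B,G,R=g[...,0],g[...,1],g[...,2]
    c=(lambda x,y:pt(f,180+x/3.8,165+y/3.7))
    if t=='a':
        for n,p in dict(wallL=(510,32),wallR=(748,208),cyl=(410,210),leftrail=(200,258),rightrail=(500,398),rightrail2=(640,295),leftrail2=(440,105)).items(): print(n,c(*p))
        ctr=c(410,210)
        z22=lambda x,y:pt(f,180+x/3.8,165+y/3.7,z=22.)
        print('rail outer L',z22(60,345),z22(470,80),'inner R',z22(290,530),z22(705,228))
    near=np.hypot(W[...,0]-ctr[0],W[...,1]-ctr[1])<260
    m=near&(B>1.6*R)&(B>G*1.3)&(W[...,2]>10)&(W[...,2]<90)&(B>70)
    P=W[m];top=P[P[:,2]>48]
    print(t,'blue',m.sum(),'top',len(top),cv2.minAreaRect(top[:,:2].astype(np.float32)) if len(top)>3 else 0,np.median(top[:,2]))
    near=np.hypot(W[...,0]-ctr[0],W[...,1]-ctr[1])<110
    m=near&(W[...,2]>30)&(W[...,2]<95)&(R>0.8*B);P=W[m]
    print('cyl',len(P),cv2.minAreaRect(P[:,:2].astype(np.float32)),np.percentile(P[:,2],[50,95,99]))
    m2=m&(R>1.6*B)&(R>100)&(R-G>50);O=W[m2];print('orange',len(O),O.mean(0))
E
```

```text
wallL [427.7 189.9  37.3]
wallR [614.3 241.2  36.2]
cyl [562.3  52.5  80.5]
leftrail [496.5 -47.8  18.6]
rightrail [657.4  58.6  18.9]
rightrail2 [629.9 162.6  17.3]
leftrail2 [451.3 129.2  20.9]
rail outer L [ 522.  -139.8   22. ] [441.2 155.2  22. ] inner R [682.8 -75.   22. ] [607.3 219.2  22. ]
a blue 1008 top 696 ((603.1097412109375, -94.99149322509766), (140.85208129882812, 29.879352569580078), 15.860383987426758) 54.03537291984799
cyl 2487 ((566.188232421875, 51.293365478515625), (162.94004821777344, 72.4372787475586), 16.53471565246582) [74.  82.  83.3]
orange 544 [573.7  30.7  73. ]
b blue 872 top 433 ((601.9912109375, -91.97943115234375), (140.06546020507812, 37.61350631713867), 15.736154556274414) 55.12441810293751
cyl 1920 ((559.5501708984375, 56.69930648803711), (169.98403930664062, 67.98429870605469), 18.30589485168457) [74.3 83.8 85.2]
orange 94 [555.1  30.5  75.2]
```

Cradle yaw is about 15.4°, the cartridge is near (564,52) and the stop's centre near (603,-95), so the gap is ample. I'll turn the tool so its y axis runs along cradle -x (yaw +1.445), and refine the fit at the same time.

```bash
python3 -m creep '[[0,0,0,-0.18,87],[0,0,0,-0.18,87],[0,0,0,-0.18,87],[0,0,0,-0.18,87],[0,0,0,-0.18,87],[0,0,0,-0.18,87],[0,0,0,-0.18,87],[0,0,0,-0.18,87]]'
cat >> h.py <<'E'
from scipy.optimize import least_squares
YAW=np.radians(15.4);X=np.array([np.cos(YAW),np.sin(YAW)]);Y=np.array([-X[1],X[0]])
REF=np.array([564.,52.])
def cyl(W,g,c0=REF):
    "cradle-aligned (x,y,z) about REF: circle fit in y,z + window angle towards -y"
    g=g.astype(int);B,G,R=g[...,0],g[...,1],g[...,2]
    d=W[...,:2]-REF;Q=np.dstack([d@X,d@Y,W[...,2]])
    yc=(np.array(c0)-REF)@Y
    m=(abs(Q[...,0])<70)&(abs(Q[...,1]-yc)<45)&(Q[...,2]>40)&(Q[...,2]<95)&(R>0.8*B)
    P=Q[m]
    r=least_squares(lambda p:np.hypot(P[:,1]-p[0]-p[2]*P[:,0],P[:,2]-p[1])-35,[yc,47,0],loss='soft_l1')
    o=m&(R>1.6*B)&(R>90)&(R-G>50);O=Q[o]
    th=np.arctan2(-(O[:,1]-r.x[0]-r.x[2]*O[:,0]),O[:,2]-r.x[1]) if len(O) else np.array([np.nan])
    return r.x,np.percentile(th,[2,50,98]).round(3),len(O),[P[:,0].min(),P[:,0].max()]
def tool_rel():
    s=robot.get_state();p=np.array(s['eef_pos']);return (p[:2]-REF)@X,(p[:2]-REF)@Y,p[2]
E
python3 - <<'E'
from h import *
for t in 'ab':
    f=load(t)[1];print(cyl(cloud(f),f['img']))
f=load('a')[1];print('spare',pt(f,400,185),pt(f,403,150),'bottle',pt(f,406,220),'beaker',pt(f,268,350,z=0.))
s=robot.get_state();R=__import__('scipy.spatial.transform',fromlist=['Rotation']).Rotation.from_quat(s['tool_rot']).as_matrix()
print(s['eef_pos'],R.round(3),s['joint_positions'])
d=np.array([*(REF-62*Y),220])-s['eef_pos'];print('need tool shift',R.T@d)
E
```

```text
clock: 1.1
eef_pos: [239.7, -576.8, 221.9]
tool_rot: [0.795, -0.606, -0.001, -0.0]
contact_force: [-0.1, 0.5, 0.2]
width: 87.0
grip_force: 0.0
(array([-1.73854953e+00,  4.65910154e+01,  1.91154480e-02]), array([0.357, 0.676, 1.021]), 507, [np.float64(-69.89448237713326), np.float64(69.95490421377846)])
(array([-5.24576725e-02,  4.79395130e+01,  1.65521523e-02]), array([0.339, 0.527, 0.848]), 79, [np.float64(-69.97652234087317), np.float64(69.90973128930239)])
spare [578.6 316.5  80.4] [552.7 324.6 157.2] bottle [693.6 236.9 129.1] beaker [758.7 -86.7  -0. ]
[ 239.68290472 -576.81570589  221.90144528] [[ 0.266 -0.964 -0.001]
 [-0.964 -0.266  0.001]
 [-0.001  0.    -1.   ]] [-9.18403804e-01  3.85206391e-01  7.13370802e-03 -2.85748309e-04
 -1.19399635e+00  1.18734451e+00]
need tool shift [-458.08497073 -479.68402566    2.37736943]
```

```bash
python3 -m creep '[[-38,-40,0,0,87],[-38,-40,0,0,87],[-38,-40,0,0,87],[-38,-40,0,0,87],[-38,-40,0,0,87],[-38,-40,0,0,87],[-38,-40,0,0,87],[-38,-40,0,0,87]]'; python3 -m creep '[[-38,-40,0,0,87],[-38,-40,0,0,87],[-38,-40,0,0,87],[-38,-40,0,0,87],[0,0,0,0,87],[0,0,0,0,87]]'
python3 - <<'E'
from h import *
print(tool_rel())
from scipy.spatial.transform import Rotation as Rn
s,f=grab('wrist','w1')
E=np.eye(4);E[:3,:3]=Rn.from_quat(s['tool_rot']).as_matrix();E[:3,3]=s['eef_pos'];E=E@np.array(f['tool_from_camera'])
print(cyl(cloud(f,E),f['img']))
E
```

```text
clock: 2.1
eef_pos: [470.3, -198.6, 222.4]
tool_rot: [0.794, -0.608, -0.0, 0.0]
contact_force: [1.0, 0.3, 0.5]
width: 87.4
grip_force: 0.0
clock: 2.85
eef_pos: [584.2, -12.0, 221.9]
tool_rot: [0.794, -0.608, -0.001, 0.001]
contact_force: [0.1, -0.0, -0.4]
width: 87.0
grip_force: 0.0
(np.float64(2.463354823046941), np.float64(-67.0883759264977), np.float64(221.85823576559395))
(array([-9.67603432e-01,  4.80650030e+01,  1.64975840e-02]), array([0.378, 0.676, 1.018]), 2135, [np.float64(-69.99628340951406), np.float64(69.99639736810236)])
```

View pics/w1.png

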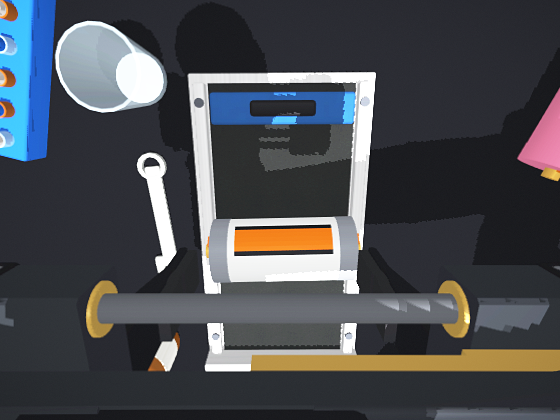

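The wrist view shows the open fingers between the stop (row 108) and the cartridge (row 245), and the fit agrees: window at 0.69 rad, centre y = -1. I'll descend behind the cartridge.

```bash
python3 -m creep '[[0,0,35,0,87],[0,0,40,0,87],[0,0,40,0,87],[0,0,35,0,87],[0,0,25,0,87],[0,0,10,0,87],[0,0,0,0,87],[0,0,0,0,87]]'; python3 -m creep '[[-3,0,0,0,87],[-3,0,0,0,87],[-3,0,0,0,87],[-3,0,0,0,87],[-2,0,0,0,87],[-1.2,0,0,0,87],[0,0,0,0,87]]'; python3 -c "
from h import *
print(tool_rel())
s,f=grab('side','s1');print(cyl(cloud(f),f['img']))"
```

```text
clock: 3.9
eef_pos: [585.7, -12.2, 38.9]
tool_rot: [0.794, -0.608, 0.001, -0.001]
contact_force: [-1.0, 0.5, -0.2]
width: 87.0
grip_force: 0.0
clock: 4.78
eef_pos: [580.8, 2.7, 37.5]
tool_rot: [0.794, -0.608, -0.0, 0.0]
contact_force: [1.0, -0.3, 0.6]
width: 86.8
grip_force: 0.0
(np.float64(3.0998369548811744), np.float64(-51.97619814395862), np.float64(37.5219549865254))
(array([-2.50376924e-01,  4.79476148e+01,  1.87952445e-02]), array([0.353, 0.555, 0.833]), 61, [np.float64(-69.94031014439139), np.float64(69.96129675446485)])
```

```bash
python3 -m creep '[[-1.2,0,0,0,87],[-1.2,0,0,0,87],[-1.2,0,0,0,87],[-1.2,0,0,0,87],[-1.2,0,0,0,87],[-1.2,0,0,0,87],[-1.2,0,0,0,87],[-1.2,0,0,0,87]]'; python3 -m creep '[[-1.2,0,0,0,87],[-1.2,0,0,0,87],[-1.2,0,0,0,87],[-1.2,0,0,0,87],[-1.2,0,0,0,87],[0,0,0,0,87],[0,0,0,0,87],[0,0,0,0,87]]'; python3 -c "
from h import *
print(tool_rel())
s,f=grab('scene','s2');print(cyl(cloud(f),f['img'],REF+15*Y))
s,f=grab('side','s3');print(cyl(cloud(f),f['img'],REF+15*Y))"
```

```text
clock: 5.82
eef_pos: [578.3, 12.0, 37.5]
tool_rot: [0.794, -0.608, -0.0, 0.0]
contact_force: [-0.5, -0.5, 0.0]
width: 86.9
grip_force: 0.1
clock: 6.82
eef_pos: [576.8, 17.7, 37.5]
tool_rot: [0.794, -0.608, -0.0, -0.0]
contact_force: [-0.3, 0.0, 0.2]
width: 87.1
grip_force: 0.0
(np.float64(3.1848001486685797), np.float64(-36.45096813367679), np.float64(37.52700306512473))
(array([1.11148909e+01, 4.64378308e+01, 1.82767702e-02]), array([nan, nan, nan]), 0, [np.float64(-42.99722684286281), np.float64(69.93513522658056)])
(array([1.21385652e+01, 4.81676005e+01, 1.92687795e-02]), array([0.017, 0.287, 0.717]), 189, [np.float64(-69.95474158470469), np.float64(69.85711106245364)])
```

```bash
python3 -m creep '[[-1.2,0,0,0,87],[-1.2,0,0,0,87],[-1.2,0,0,0,87],[-1.2,0,0,0,87],[-1.2,0,0,0,87]]'; python3 -m creep '[[-1.2,0,0,0,87],[-1.2,0,0,0,87],[-1.2,0,0,0,87],[-1.2,0,0,0,87],[0,0,0,0,87],[0,0,0,0,87],[0,0,0,0,87],[0,0,0,0,87]]'; python3 -c "
from h import *
print(tool_rel())
s,f=grab('side','s4');print(cyl(cloud(f),f['img'],REF+22*Y))"
```

```text
clock: 7.55
eef_pos: [575.2, 23.6, 37.5]
tool_rot: [0.794, -0.608, -0.0, 0.0]
contact_force: [0.1, 0.1, -0.2]
width: 87.4
grip_force: 0.1
clock: 8.55
eef_pos: [573.9, 28.1, 37.5]
tool_rot: [0.794, -0.608, -0.0, -0.0]
contact_force: [-0.7, -0.8, -0.8]
width: 86.7
grip_force: 0.0
(np.float64(3.2523428482327015), np.float64(-25.657366286417737), np.float64(37.526521988801065))
(array([2.29758024e+01, 4.83074907e+01, 1.86543107e-02]), array([-0.273, -0.012,  0.37 ]), 297, [np.float64(-69.82102076824991), np.float64(69.94068100781024)])
```

The window is up within about 0.05 rad. I'll back off, rise, and check from above.

```bash
python3 -m creep '[[5,0,0,0,87],[15,0,0,0,87],[20,0,0,0,87],[0,0,-30,0,87],[0,0,-50,0,87],[0,0,-55,0,87],[0,0,-50,0,87],[0,0,0,0,87]]';python3 -c "
from h import *
print(tool_rel())
from scipy.spatial.transform import Rotation as Rn
s,f=grab('wrist','w2')
E=np.eye(4);E[:3,:3]=Rn.from_quat(s['tool_rot']).as_matrix();E[:3,3]=s['eef_pos'];E=E@np.array(f['tool_from_camera'])
W=cloud(f,E);print(cyl(W,f['img'],REF+23*Y))
g=f['img'].astype(int);B,G,R=g[...,0],g[...,1],g[...,2]
d=W[...,:2]-REF;Q=np.dstack([d@X,d@Y,W[...,2]])
m=(B>1.5*R)&(B>90)&(abs(Q[...,0])<90)&(Q[...,2]>45)&(Q[...,2]<65)
P=Q[m];print(m.sum(),np.percentile(P,[1,50,99],axis=0))
s,f=grab('scene','s5');print(cyl(cloud(f),f['img'],REF+23*Y))
"
```

```text
clock: 9.6
eef_pos: [587.1, -11.6, 227.9]
tool_rot: [0.793, -0.609, 0.004, -0.004]
contact_force: [0.5, -0.6, -0.7]
width: 86.9
grip_force: 0.0
(np.float64(5.398088622435386), np.float64(-67.47430506679667), np.float64(227.9417296250413))
(array([2.29647033e+01, 4.84758494e+01, 1.59325333e-02]), array([-0.3  ,  0.114,  0.38 ]), 785, [np.float64(-69.99872512906124), np.float64(69.99730775750736)])
3414 [[ -68.84031003 -164.82032979   53.02943677]
 [  -1.78235837 -150.5444244    55.48367363]
 [  67.07031321 -135.67787324   57.32008661]]
(array([2.19664180e+01, 4.67272497e+01, 1.55067526e-02]), array([-0.304,  0.068,  0.367]), 375, [np.float64(-69.97812349147559), np.float64(69.91012920686751)])
```

View pics/w2.png

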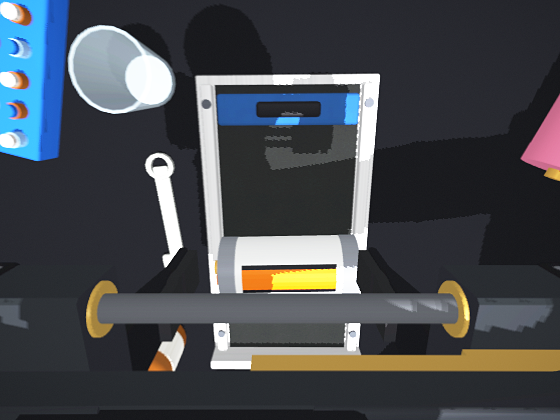

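The window is up (edges at -0.30 and +0.37 rad). The stop face is at y = -136, so it needs about 123 mm of travel. Going behind the stop.

```bash
python3 -m creep '[[30,3,0,0,87],[35,3,0,0,87],[35,0,0,0,87],[20,0,0,0,87],[5,0,0,0,87],[0,0,0,0,87],[0,0,0,0,87]]';python3 -c "
from h import *
print(tool_rel())"; python3 -m creep '[[0,0,35,0,87],[0,0,40,0,87],[0,0,40,0,87],[0,0,35,0,87],[0,0,20,0,87],[0,0,0,0,87],[0,0,0,0,87]]';python3 -c "
from h import *
print(tool_rel())"
```

```text
clock: 10.58
eef_pos: [610.9, -131.8, 222.6]
tool_rot: [0.794, -0.608, -0.0, -0.0]
contact_force: [0.6, 0.1, 0.3]
width: 87.1
grip_force: 0.0
(np.float64(-3.5531870257148355), np.float64(-189.69722105198971), np.float64(222.55924801330266))
clock: 11.45
eef_pos: [612.0, -132.3, 53.8]
tool_rot: [0.794, -0.608, 0.001, -0.001]
contact_force: [-0.0, 0.8, 0.2]
width: 87.2
grip_force: 0.0
(np.float64(-2.669436084851192), np.float64(-190.40976876985528), np.float64(53.80900582765503))
```

```bash
python3 -m creep '[[0,0,15,0,87],[0,0,6,0,87],[0,0,0,0,87],[-4,0,0,0,87],[-4,0,0,0,87],[-3,0,0,0,87],[-3,0,0,0,87],[-3,0,0,0,87]]'; python3 -m creep '[[-4,0,0,0,87],[-4,0,0,0,87],[-5,0,0,0,87],[-5,0,0,0,87],[-5,0,0,0,87],[-5,0,0,0,87],[-5,0,0,0,87],[-5,0,0,0,87]]';python3 -m creep '[[-5,0,0,0,87],[-5,0,0,0,87],[-5,0,0,0,87],[-5,0,0,0,87],[-5,0,0,0,87],[-4,0,0,0,87],[-2,0,0,0,87],[0,0,0,0,87]]';python3 -c "
from h import *
print(tool_rel())
for n,t in(('scene','s6'),('side','s7')):
    s,f=grab(n,t);W=cloud(f);print(cyl(W,f['img'],REF+23*Y))
    g=f['img'].astype(int);B,G,R=g[...,0],g[...,1],g[...,2]
    d=W[...,:2]-REF;Q=np.dstack([d@X,d@Y,W[...,2]])
    m=(B>1.5*R)&(B>70)&(abs(Q[...,0])<80)&(Q[...,2]>48)&(Q[...,2]<65)&(abs(Q[...,1])<190)
    P=Q[m];print(m.sum(),np.percentile(P,[1,50,99],axis=0))
"
```

```text
clock: 12.45
eef_pos: [607.1, -117.3, 31.8]
tool_rot: [0.794, -0.608, 0.001, 0.0]
contact_force: [1.0, -4.9, -2.5]
width: 87.0
grip_force: 3.1
clock: 13.45
eef_pos: [597.0, -80.8, 31.8]
tool_rot: [0.794, -0.608, 0.001, 0.001]
contact_force: [1.0, -6.1, -1.3]
width: 87.2
grip_force: 3.1
clock: 14.45
eef_pos: [588.7, -50.7, 31.7]
tool_rot: [0.794, -0.608, 0.0, 0.001]
contact_force: [0.7, -5.0, -0.9]
width: 86.9
grip_force: 2.4
(np.float64(-3.453752113275162), np.float64(-105.54284212486205), np.float64(31.741174260937004))
(array([2.20545560e+01, 4.68394555e+01, 1.64919228e-02]), array([-0.274,  0.062,  0.353]), 424, [np.float64(-69.99516952967615), np.float64(69.98134093551236)])
64 [[ 60.21174232 -95.46682008  48.61270186]
 [ 66.21614184 -83.1064175   53.81485458]
 [ 69.15457901 -67.59931518  56.47865444]]
(array([2.29888619e+01, 4.82922217e+01, 1.83116179e-02]), array([-0.307, -0.021,  0.366]), 315, [np.float64(-69.8904736670948), np.float64(69.92294175324652)])
434 [[-70.39232415 -91.76442607  48.35136842]
 [ -6.82301569 -69.69695617  54.84221538]
 [ 65.29435534 -61.01058664  59.78750734]]
```

```bash
python3 -m creep '[[-4,0,0,0,87],[-5,0,0,0,87],[-5,0,0,0,87],[-5,0,0,0,87],[-5,0,0,0,87],[-5,0,0,0,87],[-5,0,0,0,87],[-5,0,0,0,87]]';python3 -m creep '[[-3,0,0,0,87],[-1.5,0,0,0,87],[-1,0,0,0,87],[0,0,0,0,87]]';python3 -c "
from h import *
print(tool_rel())
out=[]
for n,t in(('scene','s8'),('side','s9')):
    s,f=grab(n,t);W=cloud(f);print(cyl(W,f['img'],REF+23*Y))
    g=f['img'].astype(int);B,G,R=g[...,0],g[...,1],g[...,2]
    d=W[...,:2]-REF;Q=np.dstack([d@X,d@Y,W[...,2]])
    m=(B>1.5*R)&(B>70)&(abs(Q[...,0])<80)&(Q[...,2]>48)&(Q[...,2]<65)&(abs(Q[...,1])<190)
    P=Q[m];print(m.sum(),np.percentile(P,[1,50,99],axis=0))
    out.append(cv2.resize(f['img'][150:310,200:350] if n=='scene' else f['img'][130:290,190:340],None,fx=2.6,fy=3,interpolation=2))
cv2.imwrite('pics/d.png',np.hstack(out))
"
```

```text
clock: 15.55
eef_pos: [578.3, -13.1, 31.7]
tool_rot: [0.794, -0.608, 0.0, 0.001]
contact_force: [0.2, -6.0, -0.3]
width: 86.6
grip_force: 3.1
clock: 16.05
eef_pos: [576.9, -7.8, 31.7]
tool_rot: [0.794, -0.608, 0.0, 0.001]
contact_force: [0.9, -5.2, -0.8]
width: 86.8
grip_force: 2.7
(np.float64(-3.4416273997169626), np.float64(-61.03986957627477), np.float64(31.677169224948113))
(array([2.11228002e+01, 4.70507316e+01, 2.57227056e-02]), array([-0.294,  0.033,  0.324]), 262, [np.float64(-30.894848827729447), np.float64(69.92671432219741)])
85 [[-41.61991926 -51.17109801  48.07255328]
 [ 64.75556322 -41.97984576  52.71291674]
 [ 68.83863248 -23.2511724   57.54519417]]
(array([2.31207016e+01, 4.82690163e+01, 1.85195218e-02]), array([-0.274,  0.007,  0.384]), 300, [np.float64(-69.74088175819429), np.float64(69.92833163606367)])
376 [[-70.86445064 -46.50889535  50.47406999]
 [ -6.85927752 -27.15216311  55.63254795]
 [ 65.41249337 -17.02756691  59.79432301]]
```

View pics/d.png

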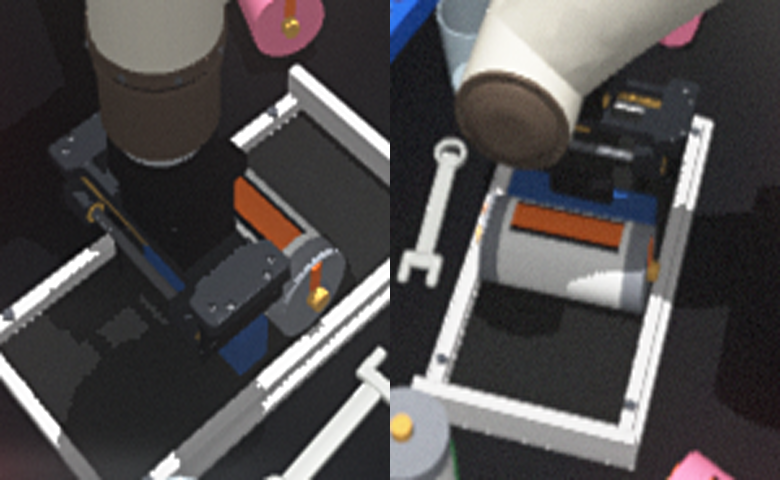

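The side view shows the cartridge still with its window up and a small gap to the stop, about 8 mm. I'll creep the stop in.

```bash
cat > m.py <<'E'
from h import *
print(tool_rel())
s,f=grab('side','x');W=cloud(f);print(cyl(W,f['img'],REF+23*Y))
g=f['img'].astype(int);B,G,R=g[...,0],g[...,1],g[...,2]
d=W[...,:2]-REF;Q=np.dstack([d@X,d@Y,W[...,2]])
m=(B>1.5*R)&(B>70)&(abs(Q[...,0])<80)&(Q[...,2]>48)&(Q[...,2]<65)&(abs(Q[...,1])<190)
print(np.percentile(Q[m][:,1],[50,95,99]))
E
python3 -m creep '[[-1,0,0,0,87],[-1,0,0,0,87],[-1,0,0,0,87],[-1,0,0,0,87],[-1,0,0,0,87],[-0.5,0,0,0,87],[0,0,0,0,87]]'; python3 m.py;python3 -m creep '[[-0.4,0,0,0,87],[-0.4,0,0,0,87],[-0.4,0,0,0,87],[-0.4,0,0,0,87],[-0.4,0,0,0,87],[0,0,0,0,87],[0,0,0,0,87]]'; python3 m.py
```

```text
clock: 17.02
eef_pos: [575.5, -2.5, 31.7]
tool_rot: [0.794, -0.608, 0.0, 0.001]
contact_force: [1.5, -5.4, 0.2]
width: 86.9
grip_force: 2.9
(np.float64(-3.435195459099895), np.float64(-55.631223489258325), np.float64(31.67039814563788))
(array([2.28059570e+01, 4.83277871e+01, 1.70474480e-02]), array([-0.291, -0.01 ,  0.36 ]), 303, [np.float64(-69.98380042079991), np.float64(69.9945053188855)])
[-25.62030885 -16.03374444 -14.19784504]
clock: 17.95
eef_pos: [574.9, -0.7, 31.7]
tool_rot: [0.794, -0.608, 0.0, 0.001]
contact_force: [0.8, -6.0, 0.4]
width: 87.2
grip_force: 3.0
(np.float64(-3.4472874659190067), np.float64(-53.72179121717726), np.float64(31.687384436426992))
(array([2.41659775e+01, 4.84715772e+01, 2.02125316e-02]), array([-0.335, -0.049,  0.33 ]), 311, [np.float64(-69.99430837241444), np.float64(69.94336888514657)])
[-24.40104968 -15.30901611 -12.89264054]
```

```bash
python3 -m creep '[[-0.4,0,0,0,87],[-0.4,0,0,0,87],[-0.4,0,0,0,87],[-0.3,0,0,0,87],[0,0,0,0,87],[0,0,0,0,87],[0,0,0,0,87]]'; python3 m.py
```

```text
clock: 18.88
eef_pos: [574.6, 0.7, 31.7]
tool_rot: [0.794, -0.608, 0.0, 0.001]
contact_force: [1.1, -5.4, -0.2]
width: 87.1
grip_force: 3.0
(np.float64(-3.4469849255930316), np.float64(-52.24554347198592), np.float64(31.684183808601663))
(array([2.55903358e+01, 4.84904736e+01, 1.77205749e-02]), array([-0.373, -0.093,  0.282]), 329, [np.float64(-69.92591127710512), np.float64(69.93949952954677)])
[-23.01757542 -13.6719069  -12.35560439]
```

It moved 1.4 mm with the stop, so they are in contact. I'll retreat and verify.

```bash
python3 -m creep '[[1,0,0,0,87],[4,0,0,0,87],[10,0,0,0,87],[15,0,0,0,87],[15,0,-10,0,87],[0,0,-40,0,87],[0,0,-50,0,87],[0,0,-50,0,87]]'; python3 -m creep '[[40,0,0,0,87],[40,0,0,0,87],[40,0,0,0,87],[0,0,0,0,87],[0,0,0,0,87],[0,0,0,0,87]]'; python3 m.py; python3 -c "
from h import *
s,f=grab('scene','y');W=cloud(f);print(cyl(W,f['img'],REF+25*Y))
g=f['img'].astype(int);B,G,R=g[...,0],g[...,1],g[...,2]
d=W[...,:2]-REF;Q=np.dstack([d@X,d@Y,W[...,2]])
m=(B>1.5*R)&(B>70)&(abs(Q[...,0])<80)&(Q[...,2]>48)&(Q[...,2]<65)&(abs(Q[...,1])<190)
print(m.sum(),np.percentile(Q[m],[1,50,99],axis=0))
w=robot.grab_frame('side')['img']
cv2.imwrite('pics/e.png',np.hstack([cv2.resize(f['img'][140:320,190:390],None,fx=2,fy=2.6),cv2.resize(w[130:310,150:350],None,fx=2,fy=2.6)]))"
```

```text
clock: 19.92
eef_pos: [586.6, -42.6, 183.8]
tool_rot: [0.793, -0.609, 0.0, -0.0]
contact_force: [1.0, 0.5, 0.0]
width: 86.9
grip_force: 0.0
clock: 20.68
eef_pos: [617.5, -156.8, 181.9]
tool_rot: [0.794, -0.608, 0.0, -0.0]
contact_force: [0.6, 0.4, -0.2]
width: 86.7
grip_force: 0.0
(np.float64(-3.8298472684442757), np.float64(-215.52193267916047), np.float64(181.92179661630686))
(array([2.56047012e+01, 4.85101739e+01, 2.03452911e-02]), array([-0.408, -0.076,  0.402]), 384, [np.float64(-69.94393231909659), np.float64(69.91282022561577)])
[-22.67264132 -14.29963109 -12.64985278]
(array([2.50750006e+01, 4.67600543e+01, 1.59549597e-02]), array([-0.388,  0.003,  0.302]), 430, [np.float64(-69.92573023595916), np.float64(69.87749364036277)])
586 [[-69.27209291 -42.34103316  48.47131562]
 [ 23.18757961 -32.965882    53.83723605]
 [ 68.2136617  -12.65126477  57.18029467]]
```

View pics/e.png

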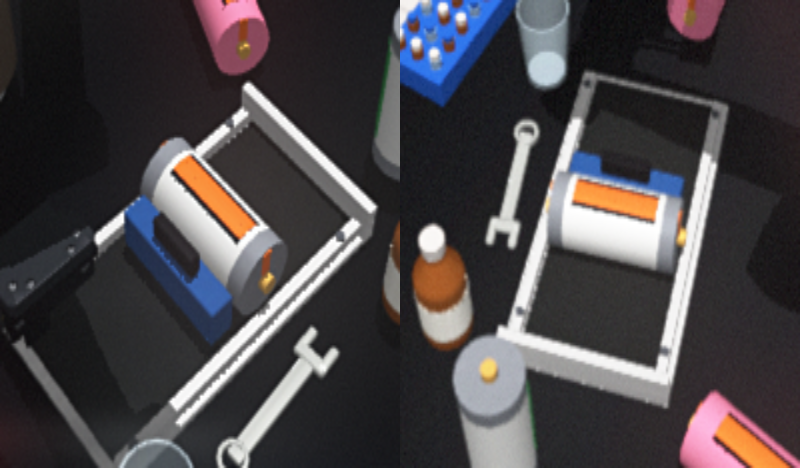

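The cartridge is square with its window up (about -0.04 rad), the stop is against it, and the bystanders haven't moved. Handing in.

```bash
python3 -c "
from cell import robot
print(robot.close_job())"
```

```text
the job is handed in; nothing more can be done
None
```

I rolled the cartridge until its window faced up (about 0.04 rad off straight up by my last measurement), nudged the stop until it touched, and handed the job in. The hand-in gave no verdict. The cartridge sits square and the bystanders look undisturbed.

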